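# Load the vial feeder from the tray

### The job

The black probe arm lies across the mouth of the vial feeder's hopper: first raise it fully and leave it up. Then lift the blue tray by its grip, tip all six vials into the hopper over the tray's ramp, and put the empty tray back upright in the middle of its black mat. Leave the bottle, jar and cup alone.

Things in the scene. Friction and masses are not known exactly. Their poses are not given: they have to be found in the camera images.
- feeder: Fixed white vial feeder, 230 x 230 mm, 140 mm high, with an open square steel hopper. Origin: centre of underside, on the bench; x points from its display side to its hinge side, z up. Mouth 190 x 190 mm at height 140 mm; walls slope in to a floor about 140 mm square at height 45 mm. Two white hinge posts (64 mm wide in all) stand at x = 109 to 135 mm, 193 mm high.
- hopper_mouth (a point): Centre of the hopper's mouth, at rim height (140 mm above the bench); axes as the feeder's.
- probe_hinge (a point): Hinge of the probe arm, on the feeder at x = +122 mm, height 175 mm; its axis is the feeder's y. Behind it (+x side) the arm continues as a lever 65 mm long: at joint value 0 it points up and away at 45 degrees, at 1.4 away and 35 degrees down. Pressing the lever down (about 4 N) raises the arm.
- probe_arm (a joint): Angle (rad) of the black probe arm. 0 = level across the mouth, pointing along the feeder's -x from the hinge (125 mm long, 18 mm wide, 12 mm thick; a green 32 mm disc is fixed under its tip, to 14 mm below the arm's axis). 1.4 = fully raised, at its stop, tip nearly straight above the hinge. Stiff: it stays where it is left.
- lever_pad (a point): Middle of the upper face of the green pad (44 x 36 mm, 10 mm thick) on the lever, 57 mm from the hinge; moves with the arm. At joint value 0 it is 36 mm in +x of the hinge and 44 mm above it.
- mat: Fixed black rubber mat, 220 (its x) x 200 (its y) x 3 mm; origin at the centre of its underside. The tray's place.
- tray: Loose blue tray with an overhead white grip, 0.3 kg. Origin: centre of underside below the grip, z up. Floor 4 mm thick, 142 mm along x, y = -49 to +45 mm; end walls (x = +-73 mm) 40 mm high, back wall (y = -51 mm) 55 mm high. Its +y side is a pouring ramp rising at 25 degrees from y = 45 to a lip at y = 81 mm, 21 mm high; the vials leave over it.
- tray_grip (a point): Middle of the tray's white grip bar, 117 mm above the tray's underside; axes as the tray's. The bar runs along the tray's x, 146 mm long between two end posts (140 mm free), 16 mm thick and 28 mm tall, its flat sides leaning 20 degrees from vertical: going up it leans to the tray's -y (back).
- vial0_mid (a point): Middle of loose sample vial 1 of 6: white cylinder with an orange cap, 28 mm in diameter, 60 mm long along its x, 35 g; starts lying in the tray.
- vial1_mid (a point): Middle of loose sample vial 2 of 6: white cylinder with an orange cap, 28 mm in diameter, 60 mm long along its x, 35 g; starts lying in the tray.
- vial2_mid (a point): Middle of loose sample vial 3 of 6: white cylinder with an orange cap, 28 mm in diameter, 60 mm long along its x, 35 g; starts lying in the tray.
- vial3_mid (a point): Middle of loose sample vial 4 of 6: white cylinder with an orange cap, 28 mm in diameter, 60 mm long along its x, 35 g; starts lying in the tray.
- vial4_mid (a point): Middle of loose sample vial 5 of 6: white cylinder with an orange cap, 28 mm in diameter, 60 mm long along its x, 35 g; starts lying in the tray.
- vial5_mid (a point): Middle of loose sample vial 6 of 6: white cylinder with an orange cap, 28 mm in diameter, 60 mm long along its x, 35 g; starts lying in the tray.
- reagent: Bystander: amber reagent bottle with black cap, diameter 66 mm, 150 mm high, origin at the centre of its base.
- jar: Bystander: white jar with blue lid, diameter 72 mm, 100 mm high, origin at the centre of its base.
- beaker: Bystander: white open cup, diameter 72 mm, 95 mm high, origin at the centre of its base.
Mind the look-alikes: they are no part of the job. Of the things that look like the tray, the middle-sized one is meant.

How it is judged:
By the outcome, as a careful person would: the job done as asked, in the order asked, and still so for the second after the job is handed in, with the robot touching nothing.
It also fails if it takes over 64 s, if anything falls off the work surface, if the arm or the gripper's body presses on something with over 40 N, if the wrist force passes 120 N, or if a joint passes its speed limit or range.

### The arm

A 6-joint arm with a two-finger parallel gripper is mounted at the origin on the work surface. World frame = base frame: x ahead of the robot, y to its left, z up, the work surface at z = 0. Lengths are in mm, angles in degrees, forces in N, time in s.
With the tool pointing down it reaches from about 300 to 850 mm from the base axis. Payload 4.2 kg.
Tool frame: the origin (TCP) lies midway between the tips of the shut fingers; the grasp point (between the pads) lies 19 mm behind it; z points along the fingers, y is the line along which they close (so a half turn about z gives the same grasp; the last joint's range is limited). The gripper opens to 91 mm and grips with 3 to 60 N. Pads are 32 mm wide; open, the fingers measure 118 mm over their backs; the gripper's body (76 mm by 178 mm) begins 60 mm behind the grasp point.
Start: joints at [-68.755, 18.312, 89.639, -0, 72.044, -1.146], TCP at [219.039, -531.666, 176.976] pointing down, gripper open.
Joint ranges: [-177.97, 177.97], [-48.28, 115.42], [12.27, 149.76], [-77.06, 257.06], [2.81, 150.46], [-146.56, 146.56]. Speed limits (degrees/s): [147.25, 147.25, 180, 180, 180, 180].

### API

Orientations are given as [roll, pitch, yaw] about the fixed x, y, z axes, in that order (R = Rz(yaw) Ry(pitch) Rx(roll)).
In Python, from workcell import state, grab_frame, camera_model, workorder gives the robot as it stands.
- The arm moves only by the tool carry_out, never from a script. Its argument "commands" is a list of rows, each a list of 7 numbers: the turn, a rotation vector about the tool's x, y, z in degrees, then the shift along the tool's x, y, z in mm, then the opening, from -1 (shut) to 1 (fully open). In form: [[ax, ay, az, dx, dy, dz, hand], ...]. A call has 1 to 20 rows; each row is the pose to reach, as a shift and turn from the pose commanded when the call began, along the tool's axes at that moment; what a row does not reach only later rows make up. A row lasts 1/10 s, in which the tool goes at most 50 mm and 8.59 degrees, less where a joint would pass 70% of its speed; a pose out of reach is approached as far as the arm can. A call with a gripper value outside its range is refused whole. The fingers move at their own pace and stop on an object; "force" is the grip in N (left out, the last holds). Time passes only in rows, so rows that repeat a pose let the fingers close. It gives the time, the measured TCP pose, the force, the opening and the grip force at its end, in the units of the state.
- state(): the state, without advancing time (a new reading comes with each control period).
- grab_frame(name): name is "scene" or "top"; returns the picture (420x560x3 uint8, red, green, blue); there is no depth.
- camera_model(name): a dict with "fx", "fy", "cx", "cy" (pixels), "dist" ([k1, k2, p1, p2, k3] as OpenCV has them; the pictures are not rectified), "origin" and "rotation" of the camera in the world. Camera axes: x right, y up, looking along -z (the intrinsics and any distortion apply to the point x, -y, -z); pixel columns grow to the right and rows downward; lengths in mm; the calibration is good to about 2 mm. A picture is of the moment at which its call begins. camera_model takes no time and is no camera call.
- workorder.job_done(): hands the job in; it is judged then, once.
The state is a dict: "time_s": time; "qpos": joint angles; "qvel": joint speeds; "effort": joint torques, N m; "ee_pos": TCP position; "ee_rot": TCP orientation; "force": force on the tool from outside, world axes, zero at the start; "torque": the same for the moment, N m; "gripper_width": finger opening in mm; "gripper_force": force on a finger pad.
Only numpy, scipy, OpenCV 4.12 (cv2) and the standard library are available. Lean on these libraries where they do the work, as an engineer would, in place of code of your own. Each camera call takes 0.05 s, during which the arm holds its last target. There are 200 camera calls.

## Working session

There is one attempt and no reset: what is moved stays moved. The work goes in short steps, Python scripts to look and compute and a tool call to move; the robot and the scene stay as the last step left them, time stands still between calls to the robot, and variables do not carry over. Pictures are saved under pics/ and viewed, at most 10 in all, crops included, and the job is handed in when it is done.

Besides the shell and the picture viewer there is one more tool, called after "Emit:" by a JSON object that holds its "method" and its "body", one argument or row to a line. carry_out: Moves the arm, as the interface text tells. Its arguments: {"type":"object","properties":{"commands":{"type":"array"},"force":{"type":"number"}},"required":["commands"]}

```bash
mkdir -p pics; ls
python3 - <<'E'
from workcell import *
import cv2
for n in("scene","top"):
    cv2.imwrite(f"pics/{n}0.png",grab_frame(n)[...,::-1]); print(camera_model(n))
print(state())
E
```

```text
pics
{'fx': 420.94212362315096, 'fy': 420.94212362315096, 'cx': 276.1978250771304, 'cy': 209.53191889812837, 'dist': array([0.02011987, 0.        , 0.        , 0.        , 0.        ]), 'origin': array([1176.99140088,   -9.98733033, 1133.51036172]), 'rotation': array([35.74796193,  0.3603392 , 88.90299159])}
{'fx': 529.0407586322582, 'fy': 529.0407586322582, 'cx': 280.1266312356229, 'cy': 218.09350484075364, 'dist': array([-0.01157655,  0.        ,  0.        ,  0.        ,  0.        ]), 'origin': array([ 194.24629194,   18.39467849, 1740.17912431]), 'rotation': array([  9.78176632,  -0.81897605, -91.11185981])}
{'time_s': 0.1, 'qpos': array([-6.87540396e+01,  1.83487301e+01,  8.96988495e+01, -8.39128977e-04,
        7.20445945e+01, -1.14581024e+00]), 'qvel': array([ 0.03543596, -0.1140387 , -0.10870994, -0.00735557,  0.03034146,
       -0.03016489]), 'effort': array([-5.80706546e-04, -4.13332880e+01, -2.32509112e+01,  7.28117418e-02,
        4.21568099e-02, -3.97767246e-05]), 'ee_pos': array([ 218.85126502, -531.17159083,  176.20070732]), 'ee_rot': array([-1.79907828e+02, -1.04550546e-03,  2.23920291e+01]), 'force': array([-0.78307173, -0.4501348 , -0.07862789]), 'torque': array([-0.04696459,  0.01167306, -0.03245299]), 'gripper_force': 0.0, 'gripper_width': 91.53999661685718}
```

View pics/scene0.png

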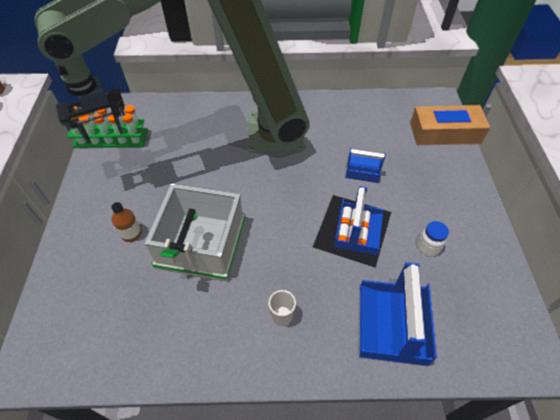

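View pics/top0.png

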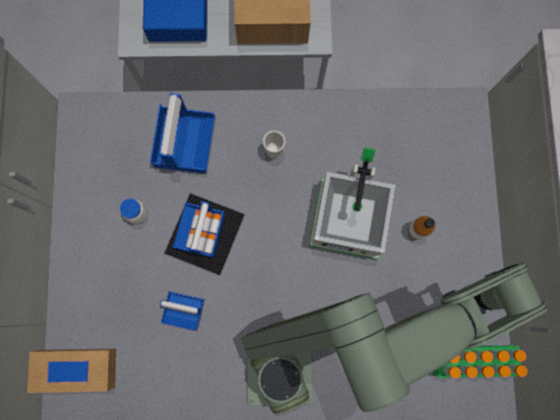

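The scene view shows the feeder near (197,232), the tray on its mat near (355,232), the bottle at (125,222), the cup at (282,308) and the jar at (432,238). In the top view the feeder is near (355,215), the tray near (203,230) and the lever pad near (368,155). I'll zoom in on these next.

```bash
cat > h.py <<'E'
import numpy as np, cv2
from scipy.spatial.transform import Rotation as R
from workcell import *
def rot(r): return R.from_euler('xyz',r,degrees=True).as_matrix()
CM={n:camera_model(n) for n in("scene","top")}
F=np.diag([1.,-1,-1])
def proj(n,P):
    c=CM[n]; M=F@rot(c['rotation']).T
    K=np.array([[c['fx'],0,c['cx']],[0,c['fy'],c['cy']],[0,0,1]])
    return cv2.projectPoints(np.atleast_2d(P).astype(float),cv2.Rodrigues(M)[0],-M@c['origin'],K,c['dist'])[0][:,0]
def at_z(n,uv,z):
    c=CM[n];K=np.array([[c['fx'],0,c['cx']],[0,c['fy'],c['cy']],[0,0,1]])
    u=cv2.undistortPoints(np.array(uv,float).reshape(-1,1,2),K,c['dist'])[:,0]
    d=np.c_[u,np.ones(len(u))]@F@rot(c['rotation']).T
    return c['origin']+d*((z-c['origin'][2])/d[:,2])[:,None]
def pose2(p,P): # x,y,yaw(deg),z0=0
    return np.asarray(P,float)@rot([0,0,p[2]]).T+np.r_[p[0],p[1],0]
E
python3 - <<'E'
from h import *
def tile(n,x,y,w,h,s):
    im=cv2.imread(f"pics/{n}0.png")[y:y+h,x:x+w]
    return cv2.resize(im,None,fx=s,fy=s,interpolation=cv2.INTER_CUBIC)
a=np.hstack([tile("scene",140,175,115,115,3.4),tile("scene",305,175,115,115,3.4)])[:300+91]
b=np.hstack([tile("top",305,140,100,120,3.9)[:,:390],tile("top",160,185,100,100,3.9)[:,:390]] ) if 0 else None
cv2.imwrite("pics/z1.png",a)
t1=tile("top",305,140,95,125,4.2);t2=tile("top",160,180,90,125,4.2)
cv2.imwrite("pics/z2.png",np.hstack([t1,t2]))
print(a.shape,np.hstack([t1,t2]).shape)
print(at_z("top",[[203,230],[355,215]],[60][0]))
E
```

```text
(391, 782, 3) (525, 777, 3)
[[ 448.8975158   236.66764999   60.        ]
 [ 489.46912643 -253.5478845    60.        ]]
```

View pics/z1.png

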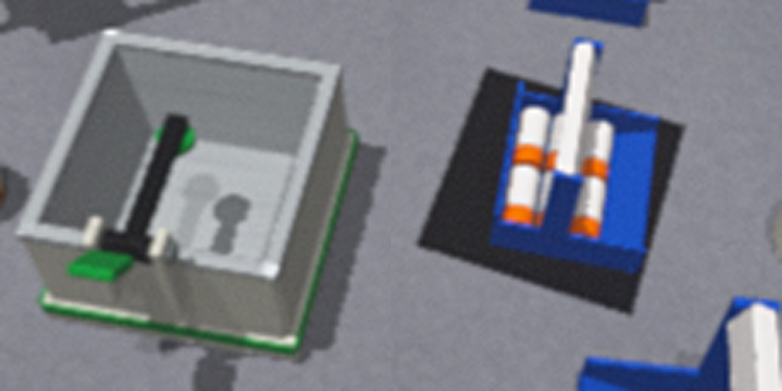

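View pics/z2.png

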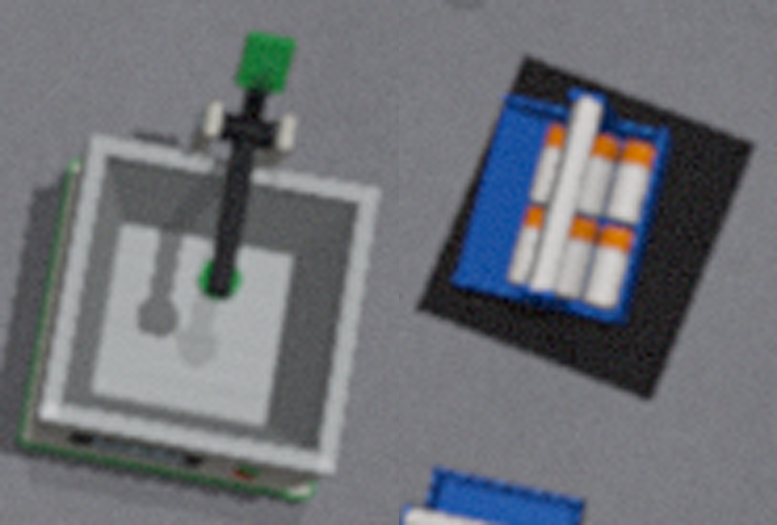

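The crops give clear feature points. In z2, the feeder rim corners are at (92,135), (382,188), (332,472), (40,418). The lever pad is at (267,62), the mat corners at (527,57), (753,147), (652,398), (418,308), and the bar runs (588,97)–(543,290). I'll fit poses to these.

```bash
cat > fit.py <<'E'
from h import *
from scipy.optimize import least_squares
def px(off,s,sh,uv): return (np.array(uv,float)-[sh,0]+.5)/s-.5+off
tF=lambda u:px([305,140],4.2,0,u); tT=lambda u:px([160,180],4.2,399,u)
sF=lambda u:px([140,175],3.4,0,u); sT=lambda u:px([305,175],3.4,391,u)
def fit(x0,obs):
    f=lambda p:np.concatenate([(proj(n,pose2(p,L(p)))-uv).ravel() for n,L,uv in obs])
    r=least_squares(f,x0,loss='soft_l1'); print(np.round(r.x,1)); print(np.round(f(r.x).reshape(-1,2),1).tolist()); return r.x
sq=lambda hx,hy,z,S:[[a*hx,b*hy,z] for a,b in S]
T=[(1,1),(1,-1),(-1,-1),(-1,1)]; S=[(-1,-1),(-1,1),(1,1),(1,-1)]
print("feeder");f=fit([489,-253,-9,104],[("top",lambda p:sq(p[3],p[3],140,T),tF([[92,135],[382,188],[332,472],[40,418]])),
 ("scene",lambda p:sq(p[3],p[3],140,S),sF([[110,32],[340,68],[275,275],[20,235]])),
 ("top",lambda p:[[158,0,219]],tF([[267,62]])),("scene",lambda p:[[158,0,219]],sF([[100,265]]))])
print("mat");m=fit([449,236,-20],[("top",lambda p:sq(110,100,3,T),tT([[527,57],[753,147],[652,398],[418,308]])),
 ("scene",lambda p:sq(110,100,3,S),sT([[488,68],[685,125],[632,313],[418,243]]))])
print("tray");t=fit([449,236,-13],[("top",lambda p:[[75,81,24],[-75,81,24],[75,-53,58],[-75,-53,58],[73,-5,134],[-73,-5,134]],tT([[505,95],[455,283],[667,130],[622,322],[588,97],[543,290]])),
 ("scene",lambda p:[[-75,81,24],[75,81,24],[-75,-53,58],[-73,-5,134],[73,-5,134]],sT([[657,118],[640,272],[520,82],[588,45],[570,172]]))])
print(at_z("top",[[422,226],[273,145],[133,211]],100))
E
python3 fit.py
```

```text
feeder
[ 486.9 -239.3  -12.1  107.3]
[[-0.2, -0.1], [-1.5, 0.3], [-0.5, 0.0], [-0.2, -0.6], [-1.4, 0.2], [-0.4, 0.0], [-0.6, 1.1], [-1.1, 0.0], [-0.9, 1.1], [0.3, -1.2]]
mat
[444.5 241.  -22.4]
[[-1.1, -0.3], [0.5, -0.3], [-0.7, 1.6], [-1.3, 0.8], [-0.7, -0.2], [-0.1, 0.3], [-0.3, 0.7], [-0.7, 0.6]]
tray
[452.5 243.2 -14.4]
[[-0.4, 0.8], [-0.5, 0.0], [-0.5, -0.1], [-1.5, -0.8], [0.8, 0.3], [-0.7, 0.1], [-0.3, 3.6], [0.3, -2.1], [-0.2, 0.3], [-1.5, -0.6], [-2.2, 1.2]]
[[ 443.66531547 -457.37110235  100.        ]
 [ 715.9532325     7.79622811  100.        ]
 [ 506.99895755  451.53926847  100.        ]]
```

```bash
cat >> h.py <<'E'
FE=np.array([486.9,-239.3,-12.1]); MAT=np.array([444.5,241.,-22.4]); TR=np.array([452.5,243.2,-14.4])
def delta(pos,Rt=None,s=None):
    s=s or state(); Rc=rot(s['ee_rot']); Rt=Rc if Rt is None else Rt
    print(np.round(np.r_[R.from_matrix(Rc.T@Rt).as_rotvec(degrees=True),Rc.T@(np.asarray(pos)-s['ee_pos'])],1), 'norm',round(float(np.linalg.norm(np.asarray(pos)-s['ee_pos']))))
def show():
    s=state(); print(s['time_s'],*(np.round(s[k],1) for k in('qpos','ee_pos','ee_rot','force','gripper_width','gripper_force')))
E
python3 - <<'E'
from h import *
p=pose2(FE,[[178,0,0]])[0];print(p)
delta([p[0],p[1],275],rot([180,0,FE[2]]))
E
```

```text
[ 660.94541614 -276.6121042     0.        ]
[-1.000e-01  0.000e+00  3.450e+01  5.057e+02 -6.710e+01 -9.870e+01] norm 520
```

Emit:
{"method": "carry_out", "body": {
  "commands": [
    [0,0,0,0,0,-50,-1],
    [0,0,5,30,-5,-99,-1],
    [0,0,34.5,506,-67,-99,-1],
    [0,0,34.5,506,-67,-99,-1],
    [0,0,34.5,506,-67,-99,-1],
    [0,0,34.5,506,-67,-99,-1],
    [0,0,34.5,506,-67,-99,-1],
    [0,0,34.5,506,-67,-99,-1],
    [0,0,34.5,506,-67,-99,-1],
    [0,0,34.5,506,-67,-99,-1],
    [0,0,34.5,506,-67,-99,-1],
    [0,0,34.5,506,-67,-99,-1],
    [0,0,34.5,506,-67,-99,-1],
    [0,0,34.5,506,-67,-99,-1],
    [0,0,34.5,506,-67,-99,-1],
    [0,0,34.5,506,-67,-99,-1]
  ],
  "force": 20
}}

```text
time_s: 1.7
ee_pos: [660.1, -278.1, 276.5]
ee_rot: [180.0, -0.0, -12.2]
force: [0.1, -0.3, -0.3]
gripper_width: 0.2
gripper_force: 0.0
```

Run:
```python
from h import *
show();p=pose2(FE,[[178,0,0]])[0]
delta([p[0],p[1],175],rot([180,0,FE[2]]))
```

```text
1.7 [-23.8  30.3  56.6  -0.   93.1  78.5] [ 660.1 -278.1  276.5] [180.   -0.  -12.2] [ 0.1 -0.3 -0.3] 0.2 0.0
[ 0.000e+00 -0.000e+00 -1.000e-01  5.000e-01 -1.600e+00  1.015e+02] norm 102
```

Emit:
{"method": "carry_out", "body": {
  "commands": [
    [0,0,0,0,-1.5,20,-1],
    [0,0,0,0,-1.5,35,-1],
    [0,0,0,0,-1.5,42,-1],
    [0,0,0,0,-1.5,48,-1],
    [0,0,0,0,-1.5,54,-1],
    [0,0,0,0,-1.5,60,-1],
    [0,0,0,0,-1.5,66,-1],
    [0,0,0,0,-1.5,72,-1],
    [0,0,0,0,-1.5,78,-1],
    [0,0,0,0,-1.5,84,-1],
    [0,0,0,0,-1.5,90,-1],
    [0,0,0,0,-1.5,96,-1],
    [0,0,0,0,-1.5,101,-1],
    [0,0,0,0,-1.5,105,-1],
    [0,0,0,0,-1.5,108,-1],
    [0,0,0,0,-1.5,110,-1],
    [0,0,0,0,-1.5,112,-1]
  ]
}}

```text
time_s: 3.4
ee_pos: [661.5, -275.5, 163.6]
ee_rot: [-180.0, 0.0, -12.1]
force: [1.1, -0.1, 2.1]
gripper_width: 0.7
gripper_force: 1.4
```

Emit:
{"method": "carry_out", "body": {
  "commands": [
    [0,0,0,0,0,2,-1],
    [0,0,0,0,0,4,-1],
    [0,0,0,0,0,6,-1],
    [0,0,0,0,0,8,-1],
    [0,0,0,0,0,8,-1]
  ]
}}

```text
time_s: 3.9
ee_pos: [661.3, -275.4, 155.4]
ee_rot: [-180.0, 0.1, -12.1]
force: [-0.4, -0.7, 0.5]
gripper_width: 0.7
gripper_force: 0.4
```

Emit:
{"method": "carry_out", "body": {
  "commands": [
    [0,0,0,0,0,2,-1],
    [0,0,0,0,0,3,-1],
    [0,0,0,0,0,4,-1],
    [0,0,0,0,0,4,-1]
  ]
}}

```text
time_s: 4.3
ee_pos: [661.6, -275.5, 151.8]
ee_rot: [180.0, 0.0, -12.1]
force: [1.2, -0.3, 1.4]
gripper_width: 0.2
gripper_force: 0.7
```

Run:
```python
from h import *
show()
def tile(n,x,y,w,h,s):
    return cv2.resize(grab_frame(n)[y:y+h,x:x+w,::-1],None,fx=s,fy=s,interpolation=cv2.INTER_CUBIC)
cv2.imwrite("pics/p1.png",np.hstack([tile("scene",120,165,130,140,3),tile("top",305,120,130,140,3)]))
```

```text
4.3 [-23.5  32.2  70.5  -0.   77.3  78.6] [ 661.6 -275.5  151.8] [180.    0.  -12.1] [ 1.2 -0.3  1.4] 0.2 0.7
```

View pics/p1.png

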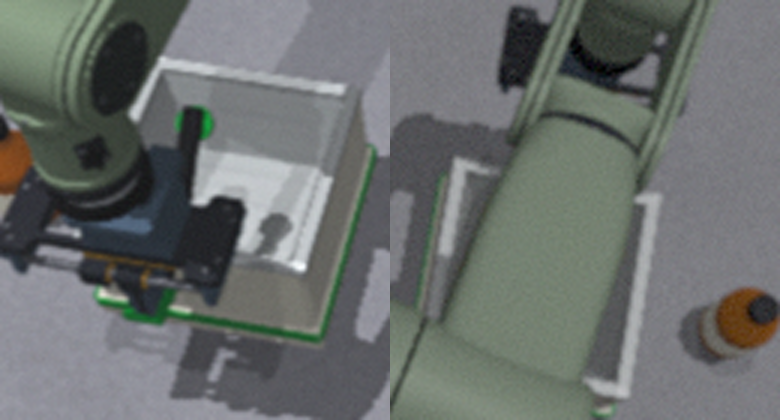

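Run:
```python
from h import *
for q in(0,.4,.8,1.0,1.2,1.3,1.4):
    c,s=np.cos(q),np.sin(q)
    P=[[122-r*c-o*s,0,175+r*s-o*c] for r,o in((120,12),(125,0))]  # disc below arm
    L=[122+57*np.cos(np.pi/4-q)-6*np.sin(np.pi/4-q),0,175+57*np.sin(np.pi/4-q)+6*np.cos(np.pi/4-q)]
    print(q,np.round(proj("scene",pose2(FE,P+[L])),1).tolist(), np.round(L))
```

```text
0 [[192.3, 214.2], [192.1, 210.3], [169.3, 251.4]] [158.   0. 220.]
0.4 [[188.8, 205.5], [187.9, 202.7], [168.9, 259.8]] [173.   0. 202.]
0.8 [[183.2, 202.9], [181.7, 201.7], [169.8, 266.2]] [179.   0. 180.]
1.0 [[179.9, 204.4], [178.1, 204.2], [170.8, 268.3]] [179.   0. 169.]
1.2 [[176.2, 207.7], [174.3, 208.5], [172.0, 269.5]] [177.   0. 158.]
1.3 [[174.4, 210.0], [172.3, 211.5], [172.7, 269.8]] [175.   0. 152.]
1.4 [[172.5, 212.9], [170.4, 214.8], [173.4, 269.9]] [172.   0. 147.]
```

Emit:
{"method": "carry_out", "body": {
  "commands": [
    [0,0,0,0,0,-20,-1],
    [0,0,0,0,0,-60,-1],
    [0,0,0,0,0,-105,-1],
    [0,0,0,40,0,-140,-1],
    [0,0,0,80,0,-140,-1],
    [0,0,0,80,0,-140,-1]
  ]
}}

```text
time_s: 5.0
ee_pos: [744.4, -293.2, 286.8]
ee_rot: [-180.0, 0.1, -12.1]
force: [0.4, -0.8, -2.1]
gripper_width: 0.4
gripper_force: 0.0
```

Run:
```python
from h import *
show()
def tile(n,x,y,w,h,s):
    return cv2.resize(grab_frame(n)[y:y+h,x:x+w,::-1],None,fx=s,fy=s,interpolation=cv2.INTER_CUBIC)
cv2.imwrite("pics/p2.png",np.hstack([tile("scene",120,165,130,140,3),tile("top",305,120,130,140,3)]))
```

```text
5.0 [-22.3  41.2  35.2   0.  103.7  79.7] [ 744.4 -293.2  286.8] [-1.80e+02  1.00e-01 -1.21e+01] [ 0.4 -0.8 -2.1] 0.4 0.0
```

View pics/p2.png

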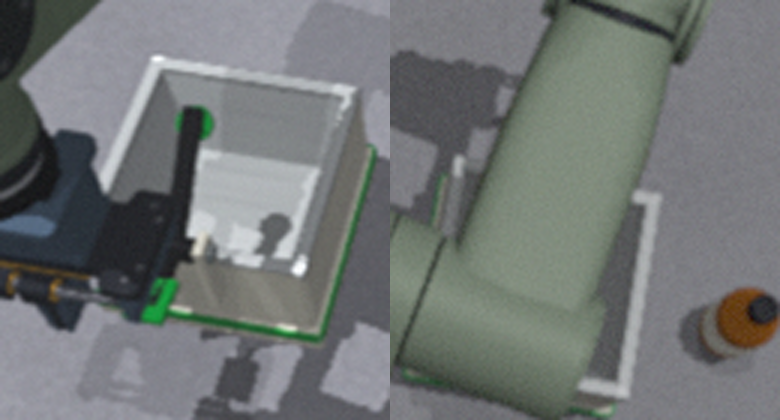

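Run:
```python
from h import *
a=[[661.6,-275.5,151.8],[661.6,-275.5,190],[744.4,-293.2,286.8]]
print((proj("scene",a)-[120,165])*3)
for q in(.5,.65,.8):
  f=np.pi/4-q;d=np.array([np.cos(f),0,np.sin(f)]);n=np.array([-np.sin(f),0,np.cos(f)]);H=np.array([122,0,175])
  P=[H+s*d+w*np.array([0,1,0])+6*n for s in(39,75) for w in(-22,22)]
  print(q,np.round((proj("scene",pose2(FE,P))-[120,165])*3).tolist())
im=grab_frame("scene")[240:290,150:200].astype(int)
g=(im[...,1]>im[...,0]+40)&(im[...,1]>im[...,2]+40)
for r in range(50): print(240+r,''.join('#' if v else '.' for v in g[r])) if g[r].any() else 0
```

```text
[[158.02498497 318.73461342]
 [148.70683893 297.61953932]
 [ 82.55702865 334.77269852]]
0.5 [[130.0, 271.0], [180.0, 279.0], [113.0, 301.0], [164.0, 310.0]]
0.65 [[131.0, 276.0], [180.0, 285.0], [115.0, 310.0], [165.0, 319.0]]
0.8 [[132.0, 281.0], [181.0, 289.0], [117.0, 318.0], [167.0, 327.0]]
258 ......................#######.....................
259 .....................########.....................
260 .....................########.....................
261 .....................#..#####.....................
262 ....................##..####......................
263 ....................#..#####......................
264 ..####.................#####......................
265 ...#######............#####.......................
266 .....######........#.######.......................
267 ..................########........................
268 ...........#......###########.....................
269 ..................###############.................
270 .................########....######...............
271 .................########............###..........
272 ...................#####....................#.....
273 .................................................#
```

The disc at (195,122) and pad at (160,300) in that crop show the arm only partly raised, about 0.5–0.65 rad. I'll tilt the tool outward and follow the pad's arc, checking force in steps.

Run:
```python
from h import *
Rt=rot([0,0,FE[2]])@rot([0,20,0])@rot([180,0,0])
s=state()
for x,z in((190,240),(174,225)): delta(pose2(FE,[[x,0,z]])[0],Rt)
# local directions in target tool frame
print(np.round(Rt.T@rot([0,0,FE[2]]),3))
```

```text
[ -0.  -19.7  -0.  -67.4   1.3  50.2] norm 84
[ -0.  -19.7  -0.  -83.4   1.3  65.2] norm 106
[[ 0.94   0.    -0.342]
 [ 0.    -1.     0.   ]
 [-0.342 -0.    -0.94 ]]
```

Emit:
{"method": "carry_out", "body": {
  "commands": [
    [0,-8,0,-10,1,10,-1],
    [0,-15,0,-35,1,25,-1],
    [0,-19.7,0,-60,1,45,-1],
    [0,-19.7,0,-83,1,65,-1],
    [0,-19.7,0,-83,1,65,-1],
    [0,-19.7,0,-83,1,65,-1]
  ]
}}

```text
time_s: 5.75
ee_pos: [657.0, -275.6, 228.8]
ee_rot: [180.0, 19.7, -12.1]
force: [-0.2, -0.8, 1.3]
gripper_width: 0.5
gripper_force: 0.0
```

Run:
```python
from h import *
show()
Rt=rot([0,0,FE[2]])@rot([0,20,0])@rot([180,0,0])
for x,z in((177,195),(178,180),(178,169),(177,158),(174,150),(172,144)): delta(pose2(FE,[[x,0,z]])[0],Rt)
```

```text
5.75 [-22.   45.1  38.5  -3.7 115.8  79.2] [ 657.  -275.6  228.8] [180.   19.7 -12.1] [-0.2 -0.8  1.3] 0.5 0.0
[-0.  -0.3 -0.  14.3  0.2 30.8] norm 34
[-0.  -0.3 -0.  20.3  0.2 44.6] norm 49
[-0.  -0.3 -0.  24.   0.2 54.9] norm 60
[-0.  -0.3 -0.  26.8  0.2 65.6] norm 71
[-0.  -0.3 -0.  26.6  0.2 74.2] norm 79
[-0.  -0.3 -0.  26.8  0.2 80.5] norm 85
```

Emit:
{"method": "carry_out", "body": {
  "commands": [
    [0,0,0,7,0,15,-1],
    [0,0,0,14,0,30,-1],
    [0,0,0,17,0,36,-1],
    [0,0,0,19,0,41,-1],
    [0,0,0,20,0,45,-1],
    [0,0,0,22,0,50,-1],
    [0,0,0,24,0,55,-1]
  ]
}}

```text
time_s: 6.45
ee_pos: [662.9, -276.9, 167.4]
ee_rot: [180.0, 19.6, -12.1]
force: [0.2, -0.1, 0.6]
gripper_width: 0.7
gripper_force: 0.0
```

Run:
```python
from h import *
show()
im=grab_frame("scene")[:,:,::-1]
a=cv2.resize(im[180:300,120:250],None,fx=6,fy=5,interpolation=cv2.INTER_CUBIC)
cv2.imwrite("pics/p3.png",a)
```

```text
6.45 [-21.9  45.9  45.2  -3.5 108.2  79.7] [ 662.9 -276.9  167.4] [180.   19.6 -12.1] [ 0.2 -0.1  0.6] 0.7 0.0
```

View pics/p3.png

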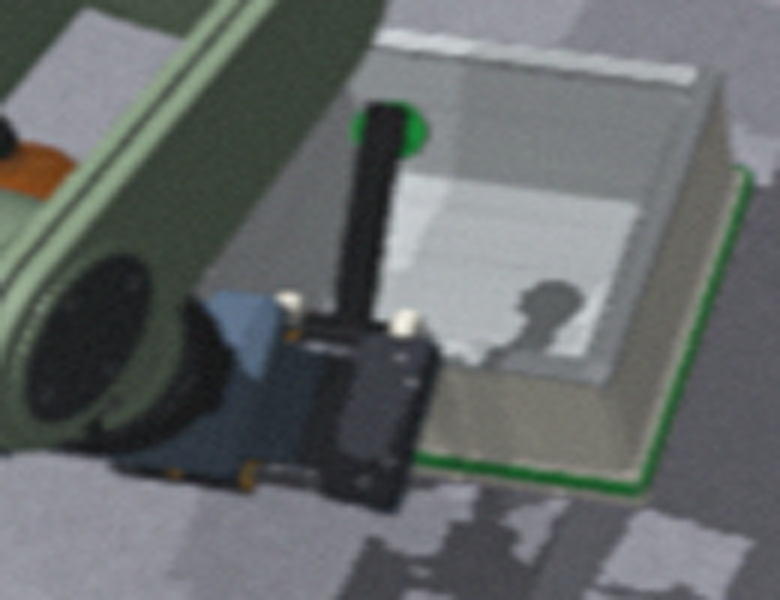

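Run:
```python
from h import *
print("posts",proj("scene",pose2(FE,[[122,-27,190],[122,27,190],[122,0,175]])).round(1).tolist())
print("tcp",proj("scene",[[662.9,-276.9,167.4]]).round(1))
for q in(.4,.6,.8,1.0,1.2,1.4):
  f=np.pi/4-q;d=np.array([np.cos(f),0,np.sin(f)]);n=np.array([-np.sin(f),0,np.cos(f)]);H=np.array([122,0,175])
  P=[H+s*d+np.array([0,22,0])+6*n for s in(39,75)]+[H+75*d+np.array([0,22,0])-4*n]+[H+125*np.array([-np.cos(q),0,np.sin(q)])]
  print(q,np.round(proj("scene",pose2(FE,P)),1).tolist(),'pad z at x=162..194:',[round(175+(6+(x-122)*np.sin(f))/np.cos(f)) for x in (162,178,194)])
```

```text
posts [[166.5, 243.6], [186.4, 246.9], [177.6, 248.2]]
tcp [[170.8 268.9]]
0.4 [[179.9, 256.8], [174.5, 265.8], [174.8, 268.9], [187.9, 202.7]] pad z at x=162..194: [198, 204, 211]
0.6 [[180.0, 259.4], [174.9, 270.4], [175.5, 272.8], [185.0, 201.3]] pad z at x=162..194: [189, 192, 195]
0.8 [[180.4, 261.4], [175.8, 274.0], [176.6, 275.7], [181.7, 201.7]] pad z at x=162..194: [180, 180, 180]
1.0 [[180.9, 263.0], [177.0, 276.5], [178.1, 277.5], [178.1, 204.2]] pad z at x=162..194: [172, 169, 165]
1.2 [[181.6, 264.0], [178.6, 277.9], [179.8, 278.1], [174.3, 208.5]] pad z at x=162..194: [164, 157, 150]
1.4 [[182.5, 264.5], [180.4, 278.1], [181.7, 277.5], [170.4, 214.8]] pad z at x=162..194: [154, 143, 132]
```

Run:
```python
import cv2,numpy as np
a=cv2.imread("pics/p1.png")[190:340,90:250];b=cv2.imread("pics/p2.png")[210:360,30:190]
for im,p in((a,(158-90,319-190)),(b,(83-30,335-210))): cv2.drawMarker(im,p,(0,0,255),cv2.MARKER_CROSS,6,1)
cv2.imwrite("pics/p4.png",cv2.resize(np.hstack([a,b]),None,fx=2.5,fy=2.5,interpolation=cv2.INTER_CUBIC))
```

```text
(no output)
```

View pics/p4.png

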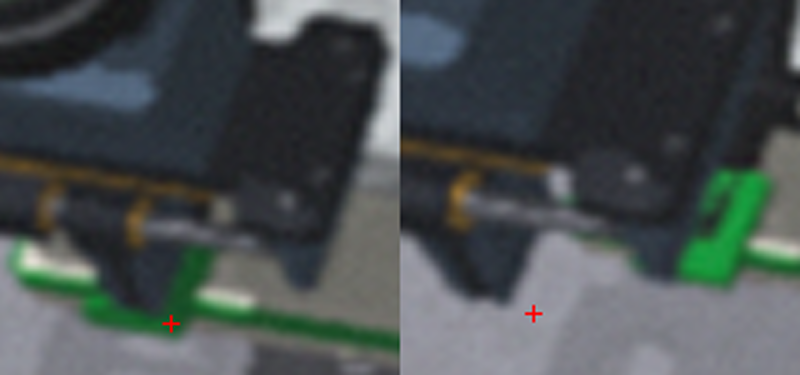

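In p4 the left half shows the finger on the pad at about (155,310), and the right half shows the pad at (725,230). So the contact is real and the arm is only part-raised. I'll keep pressing and track the green disc by colour.

Emit:
{"method": "carry_out", "body": {
  "commands": [
    [0,0,0,1,0,5,-1],
    [0,0,0,2,0,9,-1],
    [0,0,0,2,0,13,-1],
    [0,0,0,2,0,16,-1],
    [0,0,0,2,0,16,-1]
  ]
}}

```text
time_s: 7.0
ee_pos: [659.3, -276.0, 151.5]
ee_rot: [180.0, 19.6, -12.1]
force: [1.2, -0.6, 2.7]
gripper_width: 0.7
gripper_force: 1.0
```

```bash
cat >> h.py <<'E'
def disc():
    im=grab_frame("scene")[185:245,160:215].astype(int)
    g=(im[...,1]>im[...,0]+30)&(im[...,1]>im[...,2]+30); r,c=np.nonzero(g)
    print("disc",len(r),(c.mean()+160).round(1),(r.mean()+185).round(1),c.min()+160,c.max()+160,r.min()+185,r.max()+185) if len(r) else print("no disc")
E
python3 -c "
from h import *
show();disc()"
```

```text
7.0 [-21.9  45.7  47.9  -3.4 105.8  79.8] [ 659.3 -276.   151.5] [180.   19.6 -12.1] [ 1.2 -0.6  2.7] 0.7 1.0
disc 41 184.9 205.1 177 189 200 210
```

Emit:
{"method": "carry_out", "body": {
  "commands": [
    [0,0,0,-1,0,2,-1],
    [0,0,0,-1,0,4,-1],
    [0,0,0,-2,0,6,-1],
    [0,0,0,-2,0,6,-1]
  ]
}}

```text
time_s: 7.45
ee_pos: [654.7, -275.0, 146.1]
ee_rot: [-180.0, 19.8, -12.1]
force: [1.6, -0.3, 1.8]
gripper_width: 0.2
gripper_force: 0.9
```

```bash
python3 -c "
from h import *
show();disc()"
```

```text
7.45 [-22.   45.3  49.4  -3.4 104.7  79.8] [ 654.7 -275.   146.1] [-180.    19.8  -12.1] [ 1.6 -0.3  1.8] 0.2 0.9
disc 39 183.6 205.1 176 187 200 210
```

Emit:
{"method": "carry_out", "body": {
  "commands": [
    [0,0,0,-1,0,3,-1],
    [0,0,0,-2,0,6,-1],
    [0,0,0,-3,0,9,-1],
    [0,0,0,-4,0,12,-1],
    [0,0,0,-4,0,12,-1]
  ]
}}

```text
time_s: 8.0
ee_pos: [646.9, -273.4, 136.0]
ee_rot: [-180.0, 19.8, -12.1]
force: [0.4, -0.3, 1.0]
gripper_width: 0.5
gripper_force: 0.2
```

```bash
python3 -c "
from h import *
show();disc()"
```

```text
8.0 [-22.1  44.6  52.3  -3.4 102.6  79.9] [ 646.9 -273.4  136. ] [-180.    19.8  -12.1] [ 0.4 -0.3  1. ] 0.5 0.2
disc 36 182.8 205.8 179 185 201 212
```

Emit:
{"method": "carry_out", "body": {
  "commands": [
    [0,0,0,1,0,4,-1],
    [0,0,0,2,0,8,-1],
    [0,0,0,4,0,12,-1],
    [0,0,0,5,0,15,-1],
    [0,0,0,5,0,15,-1]
  ]
}}

```text
time_s: 8.55
ee_pos: [647.1, -273.4, 120.0]
ee_rot: [-180.0, 19.7, -12.1]
force: [0.8, -0.3, 1.2]
gripper_width: 0.5
gripper_force: 0.3
```

```bash
python3 -c "
from h import *
show();disc()
cv2.imwrite('pics/raw5.png',grab_frame('scene')[...,::-1])
im=cv2.imread('pics/raw5.png').astype(int)[185:275,145:215]
g=(im[...,1]>im[...,2]+30)&(im[...,1]>im[...,0]+30); k=im.sum(2)<110
for r in range(0,90,2): print(185+r,''.join('G' if a else '#' if b else '.' for a,b in zip(g[r],k[r])))
print(R.from_rotvec([0,0,0]).as_quat()[3], (rot([0,0,FE[2]]).T@(state()['ee_pos']-[FE[0],FE[1],0])).round())"
```

```text
8.55 [-22.1  45.   53.8  -3.4 100.7  80. ] [ 647.1 -273.4  120. ] [-180.    19.7  -12.1] [ 0.8 -0.3  1.2] 0.5 0.3
disc 25 179.2 211.7 177 181 208 216
185 ......................................................................
187 ......................................................................
189 ......................................................................
191 ......................................................................
193 ......................................................................
195 ......................................................................
197 ......................................................................
199 ......................................................................
201 ......................................................................
203 ......................................................................
205 ......................................................................
207 ......................................................................
209 .................................GGG..........
[... 1745 characters left out ...]
....
257 ###...........#######...............##................................
259 ####..........#######................##...............................
261 ####.........#######................#.................................
263 ##............######..................................................
265 ...........########................#..................................
267 ........########.................................#....................
269 ......########...................................#....................
271 ############..........................................................
273 ########.........................#..............#..GGGGGGGGGGG........
1.0 [164.   0. 120.]
```

Emit:
{"method": "carry_out", "body": {
  "commands": [
    [0,0,0,1,0,3,-1],
    [0,0,0,1,0,5,-1],
    [0,0,0,2,0,7,-1],
    [0,0,0,2,0,7,-1]
  ]
}}

```text
time_s: 9.05
ee_pos: [646.9, -273.4, 113.2]
ee_rot: [180.0, 19.7, -12.1]
force: [0.3, -0.6, 3.1]
gripper_width: 0.5
gripper_force: 1.2
```

```bash
python3 -c "
from h import *
show();disc()"
```

```text
9.05 [-22.1  45.1  54.5  -3.4  99.8  80. ] [ 646.9 -273.4  113.2] [180.   19.7 -12.1] [ 0.3 -0.6  3.1] 0.5 1.2
disc 15 177.3 215.9 176 178 213 219
```

Emit:
{"method": "carry_out", "body": {
  "commands": [
    [0,0,0,1,0,3,-1],
    [0,0,0,1,0,5,-1],
    [0,0,0,2,0,7,-1],
    [0,0,0,2,0,7,-1]
  ]
}}

```text
time_s: 9.5
ee_pos: [647.0, -273.5, 112.3]
ee_rot: [179.9, 19.4, -12.1]
force: [1.0, 1.4, 22.3]
gripper_width: 0.1
gripper_force: 9.4
```

```bash
python3 -c "
from h import *
show();disc()"
```

```text
9.5 [-22.1  44.9  54.9  -3.4  99.3  80.1] [ 647.  -273.5  112.3] [179.9  19.4 -12.1] [ 1.   1.4 22.3] 0.1 9.4
disc 15 177.1 216.0 176 178 213 219
```

Emit:
{"method": "carry_out", "body": {
  "commands": [
    [0,0,0,0,0,-10,-1],
    [0,0,0,0,0,-40,-1],
    [0,0,0,0,0,-90,-1],
    [0,0,0,0,0,-140,-1],
    [0,0,0,20,-30,-180,-1],
    [0,0,0,20,-80,-200,-1],
    [0,0,0,20,-130,-200,-1],
    [0,0,0,20,-180,-200,-1],
    [0,6,0,20,-230,-200,-1],
    [0,13,0,20,-280,-200,-1],
    [0,19.5,0,20,-330,-200,-1],
    [0,19.5,0,20,-330,-200,-1],
    [0,19.5,0,20,-330,-200,-1]
  ]
}}

```text
time_s: 10.85
ee_pos: [798.8, 36.7, 286.8]
ee_rot: [-179.9, 0.3, -11.8]
force: [0.3, -0.4, -0.4]
gripper_width: 0.2
gripper_force: 0.0
```

Run:
```python
from h import *
show();disc()
for n in("scene","top"): cv2.imwrite(f"pics/{n}6.png",grab_frame(n)[...,::-1])
print([proj(n,state()['ee_pos']).round() for n in ("scene","top")])
a=cv2.resize(cv2.imread("pics/scene6.png")[170:320,130:330],None,fx=4,fy=4,interpolation=cv2.INTER_CUBIC)
b=cv2.resize(cv2.imread("pics/top6.png")[90:240,200:400],None,fx=3.9,fy=3.9,interpolation=cv2.INTER_CUBIC)
cv2.imwrite("pics/p6.png",cv2.resize(np.hstack([a[:585,:780],b]),None,fx=.51,fy=1))
```

```text
10.85 [1.700e+00 4.130e+01 3.500e+01 1.000e-01 1.040e+02 1.035e+02] [798.8  36.7 286.8] [-179.9    0.3  -11.8] [ 0.3 -0.4 -0.4] 0.2 0.0
disc 47 173.9 212.9 167 178 210 219
[array([[294., 297.]]), array([[265.,  97.]])]
```

View pics/p6.png

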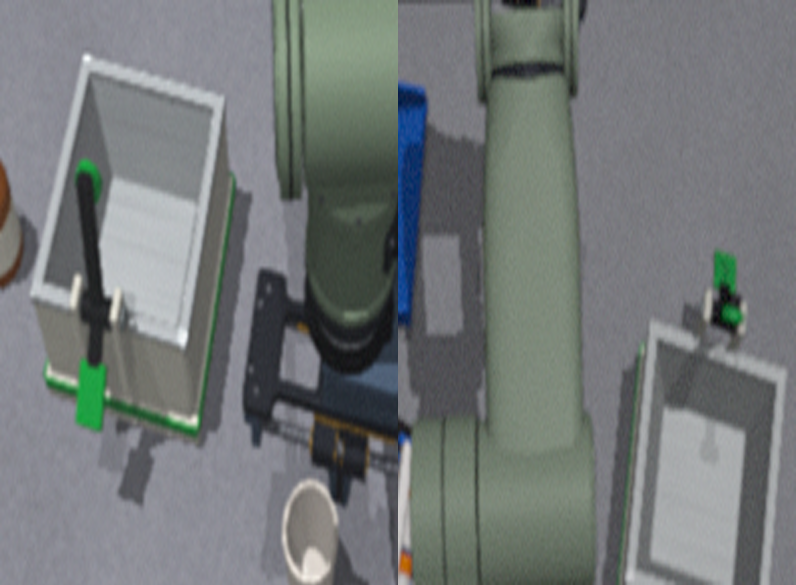

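The arm now stands up: the disc is at (88,170) in the left half, which maps to (173.9,212.9) against (172.5,212.9) predicted for 1.4 rad. The fingertip at (340,500) agrees with the reported TCP. Next I'll fit the arm kinematics from logged states and plan the grasp and pour.

```bash
cat > kin.py <<'E'
from h import *
from scipy.optimize import least_squares
D=[([-68.754,18.349,89.699,0,72.044,-1.146],[218.85,-531.17,176.2],[-179.908,0,22.392]),
([-23.8,30.3,56.6,0,93.1,78.5],[660.1,-278.1,276.5],[180,0,-12.2]),
([-23.5,32.2,70.5,0,77.3,78.6],[661.6,-275.5,151.8],[180,0,-12.1]),
([-22.3,41.2,35.2,0,103.7,79.7],[744.4,-293.2,286.8],[-180,.1,-12.1]),
([-22,45.1,38.5,-3.7,115.8,79.2],[657,-275.6,228.8],[180,19.7,-12.1]),
([-21.9,45.9,45.2,-3.5,108.2,79.7],[662.9,-276.9,167.4],[180,19.6,-12.1]),
([-22.1,45.1,54.5,-3.4,99.8,80],[646.9,-273.4,113.2],[180,19.7,-12.1]),
([1.7,41.3,35,.1,104,103.5],[798.8,36.7,286.8],[-179.9,.3,-11.8])]
def fk(q,P,s4=1,s6=1):
    E=lambda ax,a:R.from_euler(ax,a,degrees=True)
    a1,d1,L2,e,L3,d,b,c=P
    R1=E('z',q[0]);R2=R1*E('y',q[1]);R3=R2*E('y',q[2]);T=R3*E('z',s4*q[3])*E('y',q[4])*E('z',s6*q[5]+c)
    return R1.apply([a1,b,d1])+R2.apply([0,0,L2])+R3.apply([e,0,L3])+T.apply([0,0,d]),T
def res(P,s4,s6):
    o=[]
    for q,p,r in D:
        a,T=fk(q,P,s4,s6); o+=list(a-p)+list((T.inv()*R.from_euler('xyz',r,degrees=True)).as_rotvec(degrees=True)*5)
    return np.array(o)
def fitk():
    best=None
    for s4 in(1,-1):
        for s6 in(1,-1):
            for c in(90,-90):
                f=least_squares(res,[0,330,400,0,400,250,12,c],args=(s4,s6),x_scale=[50,100,100,20,100,100,10,50])
                if best is None or f.cost<best[0]: best=(f.cost,f.x,s4,s6)
    return best
K=fitk()
LO=np.array([-177.97,-48.28,12.27,-77.06,2.81,-146.56]);HI=np.array([177.97,115.42,149.76,257.06,150.46,146.56])
def ik(pos,Rt,q0):
    Rt=R.from_matrix(Rt)
    def f(q):
        p,T=fk(q,*K[1:]); return np.r_[(p-pos)/5,(T.inv()*Rt).as_rotvec(degrees=True)]
    s=least_squares(f,np.clip(q0,LO+1,HI-1),bounds=(LO,HI)); return s.x,np.abs(s.fun).max()
E
cat > plan.py <<'E'
from kin import *
print(K[0],K[1].round(1),K[2:])
X=R.from_euler
def traypose(yaw,th): return rot([0,0,yaw])@rot([-th,0,0])   # tray rot, lip down by th
def tool(Rtray,v): # v=+1: tool x=tray x (B), -1: A
    s,c=np.sin(np.radians(20)),np.cos(np.radians(20))
    z=np.array([0,s,-c]);x=np.array([v,0,0.]);y=np.cross(z,x); return Rtray@np.c_[x,y,z]
def tcp(o,Rtray,v):
    T=tool(Rtray,v); return o+Rtray@np.array([0,0,117.])+T[:,2]*19,T
if __name__=="__main__":
  for v in(1,-1):
    Rt=traypose(TR[2],0); p,T=tcp(np.r_[TR[:2],3],Rt,v)
    for s6 in (130,-50):
        q,e=ik(p,T,[28,30,90,0,70,s6]); print("grasp",v,q.round(),e.round(2),p.round())
    for side,yaw in((1,FE[2]+180),(-1,FE[2])):
      for th in(0,40,60,75,85):
        Rt=traypose(yaw,th); lip=pose2(FE,[[0,side*60,165]])[0]
        p,T=tcp(lip-Rt@np.array([0,81,21]),Rt,v)
        b=min((ik(p,T,[-25,30,80,s4,70,s6]) for s4 in(0,60,-60,150) for s6 in(90,0,-90)),key=lambda t:t[1]+abs(t[0][3])*1e-4)
        print(v,side,th,b[0].round(),b[1].round(2),p.round())
E
python3 plan.py
```

```text
1.7286246406249415 [  -0.9  139.7  591.8   24.8  417.7  372.3   11.8 -270. ] (1, 1)
grasp 1 [ 15.  12. 115.  24.  46. 104.] 0.0 [454. 249. 102.]
grasp 1 [  32.    9.  137.  -73.    3. -147.] 24.2 [454. 249. 102.]
1 1 0 [  1.  14.  90. -20.  82. -74.] 0.0 [ 515. -108.  243.]
1 1 40 [ -33.   15.   84.   19.   89. -113.] 0.0 [ 501. -174.  273.]
1 1 60 [ -46.   23.   82.   33.   99. -126.] 0.0 [ 493. -210.  269.]
1 1 75 [ -53.   31.   81.   41.  106. -132.] 0.0 [ 488. -236.  257.]
1 1 85 [ -55.   37.   80.   45.  111. -136.] 0.0 [ 485. -250.  246.]
1 -1 0 [-50.  25.  73.  16.  94.  52.] 0.0 [ 459. -371.  243.]
1 -1 40 [-21.  12.  88. -20.  78.  85.] 0.0 [ 473. -305.  273.]
1 -1 60 [ -5.  14.  95. -40.  80. 108.] 0.0 [ 481. -268.  269.]
1 -1 75 [  5.  20.  99. -52.  86. 123.] 0.0 [ 486. -243.  257.]
1 -1 85 [  9.  25. 102. -58.  90. 132.] 0.0 [ 489. -228.  246.]
grasp -1 [ 15.  12. 115.  24.  46. -76.] 0.0 [454. 249. 102.]
grasp -1 [ 15.  12. 115.  24.  46. -76.] 0.0 [454. 249. 102.]
-1 1 0 [  1.  14.  90. -20.  82. 106.] 0.0 [ 515. -108.  243.]
-1 1 40 [-33.  15.  84.  19.  89.  67.] 0.0 [ 501. -174.  273.]
-1 1 60 [-46.  23.  82.  33.  99.  54.] 0.0 [ 493. -210.  269.]
-1 1 75 [-53.  31.  81.  41. 106.  48.] 0.0 [ 488. -236.  257.]
-1 1 85 [-55.  37.  80.  45. 111.  44.] 0.0 [ 485. -250.  246.]
-1 -1 0 [ -50.   25.   73.   16.   94. -128.] 0.0 [ 459. -371.  243.]
-1 -1 40 [-21.  12.  88. -20.  78. -95.] 0.0 [ 473. -305.  273.]
-1 -1 60 [ -5.  14.  95. -40.  80. -72.] 0.0 [ 481. -268.  269.]
-1 -1 75 [  5.  20.  99. -52.  86. -57.] 0.0 [ 486. -243.  257.]
-1 -1 85 [  9.  25. 102. -58.  90. -48.] 0.0 [ 489. -228.  246.]
```

```bash
cat > g.py <<'E'
from plan import *
def d(pos,T,Rv=None): # delta from current measured to target; print
    delta(pos,T)
E
python3 - <<'E'
from plan import *
Rt=traypose(TR[2],0); p,T=tcp(np.r_[TR[:2],3],Rt,1); z=T[:,2]
delta(p-90*z,T); print(p.round(1)); print(ik(p-90*z,T,[15,12,115,24,46,104]))
E
```

```text
1.7286246406249415 [  -0.9  139.7  591.8   24.8  417.7  372.3   11.8 -270. ] (1, 1)
[  20.     0.6    2.2 -385.7 -110.7  101.5] norm 414
[454.1 249.5 102.1]
(array([ 11.4925124 ,   5.32504892, 108.64396715,  21.08561976,
        58.7871809 , 106.03962857]), np.float64(2.2737367544323207e-14))
```

Emit:
{"method": "carry_out", "body": {
  "commands": [
    [0,0,0,-40,-11,0,1],
    [0,0,0,-80,-22,0,1],
    [4,0,0.5,-125,-35,10,1],
    [8,0,1,-170,-48,20,1],
    [12,0,1,-215,-60,30,1],
    [16,0.5,2,-260,-74,45,1],
    [20,0.6,2.2,-305,-88,60,1],
    [20,0.6,2.2,-345,-100,80,1],
    [20,0.6,2.2,-375,-108,95,1],
    [20,0.6,2.2,-386,-111,101,1],
    [20,0.6,2.2,-386,-111,101,1],
    [20,0.6,2.2,-386,-111,101,1]
  ],
  "force": 50
}}

```text
time_s: 12.2
ee_pos: [448.1, 220.4, 188.9]
ee_rot: [-160.0, -0.2, -14.5]
force: [-0.0, -0.9, -0.7]
gripper_width: 90.6
gripper_force: 0.0
```

Run:
```python
from plan import *
show()
Rt=traypose(TR[2],0); p,T=tcp(np.r_[TR[:2],3],Rt,1); z=T[:,2]
delta(p,T)
```

```text
1.7286246406249415 [  -0.9  139.7  591.8   24.8  417.7  372.3   11.8 -270. ] (1, 1)
12.2 [ 11.6   5.3 108.4  21.   58.8 106.2] [448.1 220.4 188.9] [-160.    -0.2  -14.5] [-0.  -0.9 -0.7] 90.6 0.0
[-0.  -0.2  0.  -1.7  1.8 91.7] norm 92
```

Emit:
{"method": "carry_out", "body": {
  "commands": [
    [0,0,0,0,1,20,1],
    [0,0,0,-1,2,40,1],
    [0,0,0,-1,2,60,1],
    [0,0,0,-1,2,78,1],
    [0,0,0,-1,2,88,1],
    [0,0,0,-1,2,92,1],
    [0,0,0,-1,2,92,1],
    [0,0,0,-1,2,92,0.2],
    [0,0,0,-1,2,92,-0.2],
    [0,0,0,-1,2,92,-1],
    [0,0,0,-1,2,92,-1],
    [0,0,0,-1,2,92,-1],
    [0,0,0,-1,2,92,-1],
    [0,0,0,-1,2,92,-1],
    [0,0,0,-1,2,92,-1]
  ],
  "force": 50
}}

```text
time_s: 13.7
ee_pos: [451.8, 249.8, 100.8]
ee_rot: [-160.0, -0.0, -14.4]
force: [-0.1, -0.2, 0.4]
gripper_width: 29.9
gripper_force: 0.0
```

```bash
python3 -c "
from h import *
show()"
```

```text
13.7 [ 15.2  11.6 115.   24.5  45.9 103.6] [451.8 249.8 100.8] [-160.    -0.   -14.4] [-0.1 -0.2  0.4] 29.9 0.0
```

Emit:
{"method": "carry_out", "body": {
  "commands": [
    [0,0,0,0,0,0,-1],
    [0,0,0,0,0,0,-1],
    [0,0,0,0,0,0,-1],
    [0,0,0,0,0,0,-1],
    [0,0,0,0,0,0,-1],
    [0,0,0,0,0,0,-1]
  ]
}}

```text
time_s: 14.3
ee_pos: [451.8, 249.8, 100.8]
ee_rot: [-160.0, -0.0, -14.4]
force: [-0.0, -0.4, 0.3]
gripper_width: 0.0
gripper_force: 0.0
```

The fingers shut on nothing (width 0), so I need a look at where they stand relative to the bar.

Run:
```python
from h import *
s=state()['ee_pos']; out=[]
for n,(x,y,w,h) in(("scene",(300,150,110,150)),("top",(150,150,110,150))):
    im=grab_frame(n)[...,::-1].copy(); cv2.imwrite(f"pics/{n}7.png",im)
    t=cv2.resize(im[y:y+h,x:x+w],None,fx=3.6,fy=3.9,interpolation=cv2.INTER_CUBIC)
    for P,c in(([s],(0,0,255)),(pose2(TR,[[70,0,120],[-70,0,120]]),(255,0,255))):
        for u in proj(n,P): cv2.drawMarker(t,tuple(int(v) for v in (u+.5-[x,y])*[3.6,3.9]),c,cv2.MARKER_CROSS,8,1)
    out.append(t)
cv2.imwrite("pics/p7.png",np.hstack(out)); print(proj("scene",[[798.8,36.7,287],[798.8,36.7,322]]))
```

```text
[[296.96202405 296.18022734]
 [297.52423478 289.17586937]]
```

View pics/p7.png

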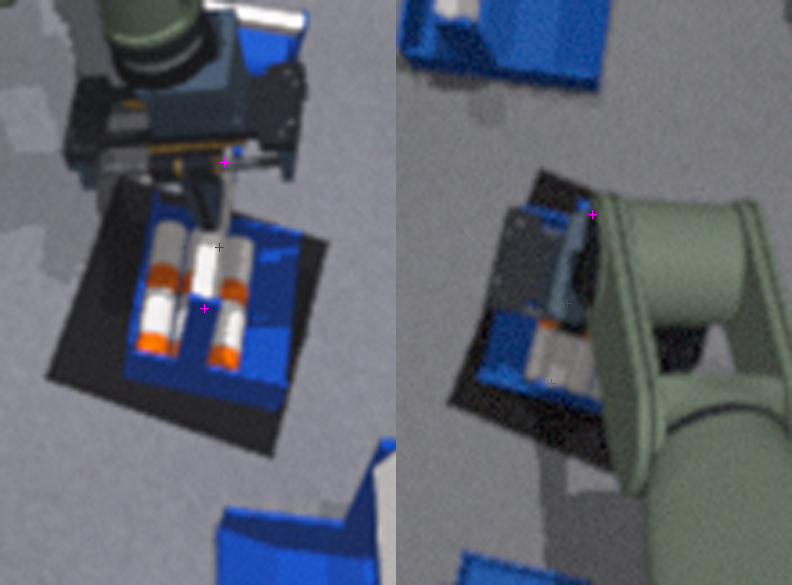

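The left half shows the fingertip at about (210,228), overlapping the upper part of the bar and short of the predicted red cross at (218,247). So the fingers sit too high, or beside the bar. The projections also differ between loads, so I'll check the camera model's consistency.

```bash
for i in 1 2; do python3 - <<'E'
from h import *
for n in CM: print(n,CM[n]['origin'].round(1),CM[n]['rotation'].round(3))
E
done
```

```text
scene [1177.   -10.  1133.5] [35.748  0.36  88.903]
top [ 194.2   18.4 1740.2] [  9.782  -0.819 -91.112]
scene [1177.   -10.  1133.5] [35.748  0.36  88.903]
top [ 194.2   18.4 1740.2] [  9.782  -0.819 -91.112]
```

Run:
```python
from h import *
s=state();p=s['ee_pos'];z=rot(s['ee_rot'])[:,2];show()
for k in(0,20,30,37,45): print(k,proj("scene",[p+[0,0,k],p-k*z]).round(1).tolist())
im=cv2.imread("pics/scene7.png")
print(210/3.6+300-.5,228/3.9+150-.5)
g=cv2.cvtColor(im,cv2.COLOR_BGR2GRAY)[195:220,345:370]
print(g)
```

```text
14.4 [ 15.2  11.6 115.   24.5  45.9 103.6] [451.8 249.8 100.8] [-160.    -0.   -14.4] [0.  0.8 0.4] 0.1 0.0
0 [[360.3, 212.8], [360.3, 212.8]]
20 [[361.4, 208.9], [359.0, 208.8]]
30 [[361.9, 207.0], [358.3, 206.7]]
37 [[362.3, 205.5], [357.9, 205.2]]
45 [[362.8, 203.9], [357.3, 203.5]]
357.8333333333333 207.96153846153845
[[ 30  27  28  31  40  45  42  35  30  32  30  29  29  31  32  45  79 115
  120 112 110 132 141 139 138]
 [ 40  43  49  49  48  43  37  35  33  30  32  34  32  29  31  39  60 101
  116 106 110 130 136 135 135]
 [ 75  90 100 105  92  61  41  41  32  33  36  40  44  42  39  38  59  91
  112 115 125 136 139 133 134]
 [ 73  96 109 125 118  81  46  38  34  29  36  40  44  44  44  44  58  92
  111 121 128 134 137 137 132]
 [ 43  54  62  76  79  63  47  45  38  27  30  39  46  44  47  44  57  89
  116 121 133 136 139 136 136]
 [ 32  34  34  42  39  35  39  44  42  32  28  35  46  44  44  42  56  90
  116 124 133 136 138 138 136]
 [ 34  34  35  34  35  35  36  45  43  37  31  34  44  45  42  41  66  99
  110 119 131 138 140 138 137]
 [ 37  40  38  38  39  36  40  40  46  40
[... 1149 characters left out ...]
14 146 200 235 229 213 215 168 131 123
  121 119 123 126 141 155 140]
 [123 123 124 127 121 107  88 104 117 157 219 243 242 241 235 177 133 119
  119 120 125 134 154 158 136]
 [123 127 128 125 123 103  84 103 123 178 235 242 241 242 232 170 128 120
  119 122 124 135 154 155 133]
 [120 122 125 126 119 101  86 107 124 183 239 242 241 242 231 162 127 121
  120 123 124 130 141 151 130]
 [ 98 103 111 119 114  97  89 109 128 188 240 241 242 242 228 160 132 123
  120 121 124 133 149 150 129]
 [ 76  83  89  97 102  90  92 107 131 195 242 242 240 241 220 161 133 118
  120 122 128 139 158 151 123]
 [ 72  75  74  81  85  83  86  91 127 199 242 242 242 238 204 155 130 123
  121 122 129 142 155 146 112]]
```

The fingertips really sit about 35 mm behind the reported TCP, measured along the tool axis. The lever contact showed the same offset. I'll open, go 36 mm deeper and close again.

Emit:
{"method": "carry_out", "body": {
  "commands": [
    [0,0,0,0,0,-10,1],
    [0,0,0,0,0,-20,1],
    [0,0,0,0,0,-20,1],
    [0,0,0,0,0,-20,1],
    [0,0,0,0,0,-20,1],
    [0,0,0,0,0,-20,1],
    [0,0,0,0,0,-10,1],
    [0,0,0,0,0,10,1],
    [0,0,0,0,0,25,1],
    [0,0,0,0,0,36,1],
    [0,0,0,0,0,36,1],
    [0,0,0,0,0,36,-1],
    [0,0,0,0,0,36,-1],
    [0,0,0,0,0,36,-1],
    [0,0,0,0,0,36,-1],
    [0,0,0,0,0,36,-1],
    [0,0,0,0,0,36,-1],
    [0,0,0,0,0,36,-1],
    [0,0,0,0,0,36,-1],
    [0,0,0,0,0,36,-1]
  ],
  "force": 25
}}

```text
time_s: 16.4
ee_pos: [454.9, 261.7, 67.0]
ee_rot: [-160.0, -0.0, -14.4]
force: [0.8, -0.3, 0.7]
gripper_width: 18.9
gripper_force: 0.0
```

Emit:
{"method": "carry_out", "body": {
  "commands": [
    [0,0,0,0,0,0,-1],
    [0,0,0,0,0,0,-1],
    [0,0,0,0,0,0,-1],
    [0,0,0,0,0,0,-1]
  ]
}}

```text
time_s: 16.8
ee_pos: [454.6, 261.5, 66.7]
ee_rot: [-160.0, 0.0, -14.4]
force: [-0.3, -1.8, -2.5]
gripper_width: 15.6
gripper_force: 25.0
```

Emit:
{"method": "carry_out", "body": {
  "commands": [
    [0,0,0,0,0,0,-1],
    [0,0,0,0,-3,-9,-1],
    [0,0,0,0,-7,-19,-1],
    [0,0,0,0,-14,-38,-1],
    [0,0,0,0,-21,-57,-1],
    [0,0,0,0,-31,-85,-1],
    [0,0,0,0,-41,-113,-1],
    [0,0,0,0,-51,-141,-1],
    [0,0,0,0,-58,-160,-1],
    [0,0,0,0,-62,-170,-1],
    [0,0,0,0,-62,-170,-1],
    [0,0,0,0,-62,-170,-1]
  ],
  "force": 55
}}

```text
time_s: 18.0
ee_pos: [454.0, 261.5, 246.8]
ee_rot: [-160.1, 0.1, -14.4]
force: [-0.5, -0.1, -5.8]
gripper_width: 15.8
gripper_force: 55.0
```

```bash
sed -i 's/    T=tool(Rtray,v); return.*/    T=tool(Rtray,v); return o+Rtray@np.array([-2.5,0,117.])+T[:,2]*56.3,T/' plan.py
python3 - <<'E'
from plan import *
show()
s=state();q=s['qpos']
print(fk(q,*K[1:])[0].round(1))
# path check: level, rotate +180 about world z then tilt; lip at feeder (-5,60,170)
yaws=TR[2]+np.linspace(0,FE[2]+180-TR[2],7)
c0=s['ee_pos']; zz=0
lip=pose2(FE,[[-5,50,175]])[0]
start=np.r_[TR[:2],3+180]; Re=traypose(FE[2]+180,0); end=lip+[0,40,25]-Re@np.array([0,81,21])
for i,y in enumerate(yaws):
    o=start+(end-start)*i/6; p,T=tcp(o,traypose(y,0),1); q,e=ik(p,T,q); print('tr',y.round(),q.round(),e.round(2),p.round())
for th in(0,20,40,50,60,70,80):
    Rt=traypose(FE[2]+180,th); p,T=tcp(lip-Rt@np.array([0,81,21]),Rt,1); q,e=ik(p,T,q); print(th,q.round(),e.round(2),p.round())
E
```

```text
1.7286246406249415 [  -0.9  139.7  591.8   24.8  417.7  372.3   11.8 -270. ] (1, 1)
18.0 [ 16.6   4.7 100.3  18.7  65.6 114.6] [454.  261.5 246.8] [-1.601e+02  1.000e-01 -1.440e+01] [-0.5 -0.1 -5.8] 15.8 55.0
[453.8 261.6 246.8]
tr -14.0 [ 17.   5. 100.  19.  66. 115.] 0.0 [455. 262. 247.]
tr 16.0 [ 9. 10. 95. 20. 79. 78.] 0.0 [454. 209. 246.]
tr 46.0 [ 5. 15. 88. 15. 91. 47.] 0.0 [456. 150. 246.]
tr 77.0 [ 5. 18. 83.  6. 98. 18.] 0.0 [462.  88. 245.]
tr 107.0 [  5.  19.  82.  -4.  98. -12.] 0.0 [473.  26. 244.]
tr 138.0 [  5.  17.  85. -13.  93. -42.] 0.0 [489. -34. 244.]
tr 168.0 [  2.  13.  90. -20.  82. -72.] 0.0 [508. -90. 243.]
0 [ -2.  14.  93. -20.  77. -74.] 0.0 [ 508. -130.  218.]
20 [-18.  12.  90.   0.  78. -95.] 0.0 [ 504. -148.  237.]
40 [ -33.   15.   87.   19.   85. -114.] 0.0 [ 499. -171.  248.]
50 [ -40.   19.   86.   26.   90. -121.] 0.0 [ 496. -183.  250.]
60 [ -45.   23.   85.   33.   96. -127.] 0.0 [ 494. -196.  250.]
70 [ -50.   27.   84.   38.  101. -131.] 0.0 [ 491. -209.  248.]
80 [ -53.   33.   84.   43.  106. -135.] 0.0 [ 488. -221.  243.]
```

Emit:
{"method": "carry_out", "body": {
  "commands": [
    [0,-0.6,-1.7,1,4,-1,-1],
    [0,-1.9,-5.1,4,11,-4,-1],
    [0,-3.4,-9.4,7,20,-7,-1],
    [0,-5.3,-14.5,11,31,-11,-1],
    [0,-7.2,-19.7,15,42,-15,-1],
    [0,-9.0,-24.8,19,53,-19,-1],
    [0,-10.9,-29.9,23,64,-23,-1],
    [0,-12.8,-35.1,26,75,-27,-1],
    [0,-14.6,-40.2,30,86,-31,-1],
    [0,-16.5,-45.3,34,98,-34,-1],
    [0,-18.3,-50.4,38,109,-38,-1],
    [0,-20.2,-55.6,42,120,-42,-1],
    [0,-22.1,-60.7,46,131,-46,-1],
    [0,-23.9,-65.8,50,142,-50,-1],
    [0,-25.8,-71,54,153,-54,-1],
    [0,-27.7,-76.1,57,164,-58,-1],
    [0,-29.5,-81.2,61,175,-62,-1],
    [0,-31.1,-85.5,65,184,-65,-1]
  ]
}}

```text
time_s: 19.8
ee_pos: [469.8, 56.4, 244.4]
ee_rot: [-159.9, -0.0, 76.8]
force: [0.4, 0.3, -5.3]
gripper_width: 15.3
gripper_force: 55.0
```

Run:
```python
from plan import *
show()
lip=pose2(FE,[[-5,50,175]])[0]
Re=traypose(FE[2]+180,0); p,T=tcp(lip+[0,40,25]-Re@np.array([0,81,21]),Re,1)
delta(p,T)
```

```text
1.7286246406249415 [  -0.9  139.7  591.8   24.8  417.7  372.3   11.8 -270. ] (1, 1)
19.8 [ 1.5 18.8 82.5  5.1 98.2 14.6] [469.8  56.4 244.4] [-159.9   -0.    76.8] [ 0.4  0.3 -5.3] 15.3 55.0
[  -0.   -31.2  -85.6 -133.3   66.6  -22.9] norm 151
```

Emit:
{"method": "carry_out", "body": {
  "commands": [
    [0,-1.9,-5.1,-8,4,-1,-1],
    [0,-3.7,-10.3,-16,8,-3,-1],
    [0,-5.6,-15.4,-24,12,-4,-1],
    [0,-7.5,-20.5,-32,16,-5,-1],
    [0,-9.4,-25.7,-40,20,-7,-1],
    [0,-11.2,-30.8,-48,24,-8,-1],
    [0,-13.1,-36,-56,28,-10,-1],
    [0,-15,-41.1,-64,32,-11,-1],
    [0,-16.8,-46.2,-72,36,-12,-1],
    [0,-18.7,-51.4,-80,40,-14,-1],
    [0,-20.6,-56.5,-88,44,-15,-1],
    [0,-22.5,-61.6,-96,48,-16,-1],
    [0,-24.3,-66.8,-104,52,-18,-1],
    [0,-26.2,-71.9,-112,56,-19,-1],
    [0,-28.1,-77,-120,60,-21,-1],
    [0,-29.6,-81.3,-127,63,-22,-1],
    [0,-31.2,-85.6,-133,67,-23,-1],
    [0,-31.2,-85.6,-133,67,-23,-1]
  ]
}}

```text
time_s: 21.6
ee_pos: [506.4, -88.7, 243.2]
ee_rot: [-160.1, -0.1, 167.7]
force: [-1.0, 0.1, -5.4]
gripper_width: 15.7
gripper_force: 55.0
```

Run:
```python
from plan import *
show()
# deltas for tilt: lip at (-5,45,172)
lip=pose2(FE,[[-5,45,168]])[0]
for th in(0,10,20,30,40,50,60,70,80):
    Rt=traypose(FE[2]+180,th); p,T=tcp(lip-Rt@np.array([0,81,21]),Rt,1); delta(p,T)
```

```text
1.7286246406249415 [  -0.9  139.7  591.8   24.8  417.7  372.3   11.8 -270. ] (1, 1)
21.6 [  2.6  13.3  90.3 -19.4  82.3 -71.5] [506.4 -88.7 243.2] [-1.601e+02 -1.000e-01  1.677e+02] [-1.   0.1 -5.4] 15.7 55.0
[  0.1  -0.2  -0.2 -10.2 -30.9  45.4] norm 56
[ -9.9  -0.2  -0.2 -10.3 -42.3  38.8] norm 58
[-19.9  -0.2  -0.2 -10.3 -54.6  34.3] norm 65
[-29.9  -0.1  -0.2 -10.3 -67.5  32. ] norm 75
[-39.9  -0.1  -0.2 -10.3 -80.6  31.9] norm 87
[-49.9  -0.1  -0.2 -10.4 -93.6  34.2] norm 100
[-5.990e+01 -1.000e-01 -3.000e-01 -1.040e+01 -1.059e+02  3.860e+01] norm 113
[-6.990e+01 -1.000e-01 -3.000e-01 -1.050e+01 -1.173e+02  4.520e+01] norm 126
[ -79.9   -0.    -0.3  -10.6 -127.4   53.6] norm 139
```

Emit:
{"method": "carry_out", "body": {
  "commands": [
    [-3,0,0,-2,-8,4,-1],
    [-6,0,0,-4,-16,9,-1],
    [-10,0,0,-6,-25,15,-1],
    [-14,0,0,-8,-35,21,-1],
    [-18,0,0,-10,-45,28,-1],
    [-20,0,0,-10,-55,34,-1],
    [-25,0,0,-10,-61,33,-1],
    [-30,0,0,-10,-67,32,-1],
    [-34,0,0,-10,-73,32,-1],
    [-37,0,0,-10,-77,32,-1],
    [-40,0,0,-10,-81,32,-1],
    [-42,0,0,-10,-83,32,-1],
    [-44,0,0,-10,-86,33,-1],
    [-46,0,0,-10,-88,33,-1],
    [-48,0,0,-10,-91,34,-1],
    [-50,0,0,-10,-94,34,-1],
    [-50,0,0,-10,-94,34,-1]
  ]
}}

```text
time_s: 23.3
ee_pos: [495.8, -190.0, 244.2]
ee_rot: [150.0, -0.0, 167.6]
force: [0.6, 0.8, -3.3]
gripper_width: 15.8
gripper_force: 55.0
```

Run:
```python
from plan import *
show()
lip=pose2(FE,[[-5,45,168]])[0]
for th in(50,60,70,80):
    Rt=traypose(FE[2]+180,th); p,T=tcp(lip-Rt@np.array([0,81,21]),Rt,1); delta(p,T)
```

```text
1.7286246406249415 [  -0.9  139.7  591.8   24.8  417.7  372.3   11.8 -270. ] (1, 1)
23.3 [ -40.3   19.    86.1   26.2   90.1 -121.5] [ 495.8 -190.   244.2] [150.   -0.  167.6] [ 0.6  0.8 -3.3] 15.8 55.0
[ 0.   0.1 -0.3  0.9  0.8  1.9] norm 2
[-10.    0.1  -0.2   0.8 -10.6  -4.7] norm 12
[-20.    0.2  -0.2   0.7 -22.9  -9.2] norm 25
[-30.    0.2  -0.2   0.7 -35.8 -11.5] norm 38
```

Force has already dropped from 5.4 N to 3.3 N, so vials are leaving the tray. I'll keep tilting slowly.

Emit:
{"method": "carry_out", "body": {
  "commands": [
    [-2,0,0,1,-2,-1,-1],
    [-4,0,0,1,-4,-2,-1],
    [-6,0,0,1,-6,-3,-1],
    [-8,0,0,1,-8,-4,-1],
    [-10,0,0,1,-11,-5,-1],
    [-13,0,0,1,-14,-6,-1],
    [-16,0,0,1,-18,-8,-1],
    [-20,0,0,1,-23,-9,-1],
    [-20,0,0,1,-23,-9,-1],
    [-23,0,0,1,-27,-10,-1],
    [-26,0,0,1,-31,-11,-1],
    [-29,0,0,1,-35,-12,-1],
    [-29,0,0,1,-35,-12,-1],
    [-29,0,0,1,-35,-12,-1],
    [-29,0,0,1,-35,-12,-1],
    [-29,0,0,1,-35,-12,-1],
    [-29,0,0,1,-35,-12,-1]
  ]
}}

```text
time_s: 25.0
ee_pos: [487.5, -223.8, 238.5]
ee_rot: [121.1, 0.1, 167.8]
force: [-0.5, -0.8, -2.9]
gripper_width: 15.6
gripper_force: 55.0
```

Run:
```python
from plan import *
show(); f=[state()['force']]
for n in CM: cv2.imwrite(f"pics/{n}8.png",grab_frame(n)[...,::-1]); f.append(state()['force'])
print(np.array(f).round(1))
lip=pose2(FE,[[-5,45,168]])[0]
for th in(60,40,20):
    Rt=traypose(FE[2]+180,th); p,T=tcp(lip-Rt@np.array([0,81,21]),Rt,1); delta(p,T)
Re=traypose(FE[2]+180,0); p,T=tcp(lip+[0,45,32]-Re@np.array([0,81,21]),Re,1); delta(p,T)
```

```text
1.7286246406249415 [  -0.9  139.7  591.8   24.8  417.7  372.3   11.8 -270. ] (1, 1)
25.0 [ -52.9   32.5   83.9   42.5  105.6 -135.2] [ 487.5 -223.8  238.5] [1.211e+02 1.000e-01 1.678e+02] [-0.5 -0.8 -2.9] 15.6 55.0
[[-0.5 -0.8 -2.9]
 [ 0.3  0.6 -3.2]
 [ 0.5 -0.2 -4.3]]
[18.9  0.2 -0.  -0.2 16.1 17.6] norm 24
[38.9  0.2 -0.1 -0.1 27.5 41.1] norm 49
[58.9  0.2 -0.1 -0.  30.2 67.2] norm 74
[ 7.890e+01  1.000e-01 -1.000e-01  9.600e+00  7.400e+01  1.137e+02] norm 136
```

Emit:
{"method": "carry_out", "body": {
  "commands": [
    [4,0,0,0,3,3,-1],
    [9,0,0,0,8,8,-1],
    [14,0,0,0,12,13,-1],
    [19,0,0,0,16,18,-1],
    [25,0,0,0,21,25,-1],
    [32,0,0,0,25,33,-1],
    [39,0,0,0,29,41,-1],
    [46,0,0,1,34,50,-1],
    [53,0,0,2,41,61,-1],
    [59,0,0,4,48,74,-1],
    [65,0,0,6,56,88,-1],
    [71,0,0,8,65,101,-1],
    [76,0,0,10,72,110,-1],
    [79,0,0,10,74,114,-1],
    [79,0,0,10,74,114,-1],
    [79,0,0,10,74,114,-1]
  ]
}}

```text
time_s: 26.7
ee_pos: [505.7, -88.7, 242.4]
ee_rot: [-160.1, -0.1, 167.7]
force: [0.1, -1.0, -2.2]
gripper_width: 15.8
gripper_force: 55.0
```

```bash
cat > chk.py <<'E'
from plan import *
def orange(n,box):
    im=cv2.cvtColor(grab_frame(n),cv2.COLOR_RGB2HSV); x,y,w,h=box; c=im[y:y+h,x:x+w]
    m=((c[...,0]>4)&(c[...,0]<18)&(c[...,1]>190)&(c[...,2]>110)).astype(np.uint8)
    k,_,st,ce=cv2.connectedComponentsWithStats(m); print(n,[(*(ce[i]+[x,y]).round(),int(st[i,4])) for i in range(1,k) if st[i,4]>3])
orange("scene",(90,150,350,250)); orange("top",(100,90,330,230))
E
python3 - <<'E'
from chk import *
show(); print(np.mean([state()['force'] for _ in range(3)],0).round(1))
Rm=traypose(FE[2]+180-91,0);p,T=tcp(np.r_[460,90,185],Rm,1); delta(p,T)
E
```

```text
1.7286246406249415 [  -0.9  139.7  591.8   24.8  417.7  372.3   11.8 -270. ] (1, 1)
scene [(np.float64(196.0), np.float64(214.0), 51), (np.float64(114.0), np.float64(217.0), 6), (np.float64(118.0), np.float64(220.0), 12), (np.float64(219.0), np.float64(217.0), 5), (np.float64(115.0), np.float64(222.0), 4), (np.float64(180.0), np.float64(232.0), 13), (np.float64(193.0), np.float64(232.0), 30), (np.float64(215.0), np.float64(238.0), 25)]
top [(np.float64(335.0), np.float64(208.0), 24), (np.float64(356.0), np.float64(214.0), 27), (np.float64(369.0), np.float64(214.0), 25), (np.float64(330.0), np.float64(230.0), 29), (np.float64(352.0), np.float64(234.0), 29), (np.float64(361.0), np.float64(236.0), 27)]
26.8 [  2.5  13.2  90.5 -19.5  82.  -71.5] [505.9 -89.9 242.8] [-160.     0.   167.6] [ 0.4 -0.2 -3.5] 15.7 55.0
[ 0.4 -0.2 -3.5]
[ 1.000e-01  3.100e+01  8.530e+01  1.027e+02  1.517e+02 -6.180e+01] norm 193
```

Emit:
{"method": "carry_out", "body": {
  "commands": [
    [0,1,3,4,5,-2,-1],
    [0,3,8,10,14,-6,-1],
    [0,5,13.7,16,24,-10,-1],
    [0,7,19.3,23,34,-14,-1],
    [0,9,24.8,30,44,-18,-1],
    [0,11,30.3,36,54,-22,-1],
    [0,13,35.8,43,64,-26,-1],
    [0,15,41.3,50,74,-30,-1],
    [0,17,46.8,56,83,-34,-1],
    [0,19,52.3,63,93,-38,-1],
    [0,21,57.8,70,103,-42,-1],
    [0,23,63.3,76,113,-46,-1],
    [0,25,68.8,83,122,-50,-1],
    [0,27,74.3,90,132,-54,-1],
    [0,29,79.8,96,142,-58,-1],
    [0,31,85.3,103,152,-62,-1],
    [0,31,85.3,103,152,-62,-1]
  ]
}}

```text
time_s: 28.5
ee_pos: [440.6, 91.7, 249.4]
ee_rot: [-160.1, 0.0, 76.8]
force: [0.6, -0.2, -3.4]
gripper_width: 15.4
gripper_force: 55.0
```

Run:
```python
from plan import *
show()
Rm=traypose(MAT[2],0);p,T=tcp(np.r_[MAT[:2],3+120],Rm,1); delta(p,T); print(ik(p,T,state()['qpos'])[0].round())
```

```text
1.7286246406249415 [  -0.9  139.7  591.8   24.8  417.7  372.3   11.8 -270. ] (1, 1)
28.5 [ 5.2 16.1 85.6  6.2 97.2 18.1] [440.6  91.7 249.4] [-160.1    0.    76.8] [ 0.6 -0.2 -3.4] 15.4 55.0
[ 1.000e-01  3.380e+01  9.330e+01  1.657e+02 -6.600e+00  6.860e+01] norm 179
[ 18.   5. 109.  19.  54. 121.]
```

Emit:
{"method": "carry_out", "body": {
  "commands": [
    [0,1,3,5,0,2,-1],
    [0,3,8.3,15,-1,6,-1],
    [0,5,14,25,-1,10,-1],
    [0,7,19.3,34,-1,14,-1],
    [0,9,24.8,44,-2,18,-1],
    [0,11,30.4,54,-2,22,-1],
    [0,13,35.9,64,-3,26,-1],
    [0,15,41.4,74,-3,30,-1],
    [0,17,46.9,83,-3,35,-1],
    [0,19,52.4,93,-4,39,-1],
    [0,21,58,103,-4,43,-1],
    [0,23,63.5,113,-4,47,-1],
    [0,25,69,123,-5,51,-1],
    [0,27,74.5,132,-5,55,-1],
    [0,29,80,142,-6,59,-1],
    [0,31,85.6,152,-6,63,-1],
    [0,32.5,89.7,159,-6,66,-1],
    [0,33.8,93.3,166,-7,69,-1],
    [0,33.8,93.3,166,-7,69,-1],
    [0,33.8,93.3,166,-7,69,-1]
  ]
}}

```text
time_s: 30.5
ee_pos: [448.9, 260.5, 186.2]
ee_rot: [-160.2, -0.1, -22.1]
force: [-0.4, -0.4, -3.9]
gripper_width: 15.8
gripper_force: 55.0
```

Run:
```python
from plan import *
show()
Rm=traypose(MAT[2],0);p,T=tcp(np.r_[MAT[:2],3+4],Rm,1); delta(p,T); print(p)
# grip bar seen (white) vs mat: measure tray lip/back in scene later
```

```text
1.7286246406249415 [  -0.9  139.7  591.8   24.8  417.7  372.3   11.8 -270. ] (1, 1)
30.5 [ 18.2   5.3 108.7  18.5  54.3 120.9] [448.9 260.5 186.2] [-1.602e+02 -1.000e-01 -2.210e+01] [-0.4 -0.4 -3.9] 15.8 55.0
[  0.2   0.    0.3   0.7  39.5 108.2] norm 115
[449.52642474 259.7554885   71.09530545]
```

Emit:
{"method": "carry_out", "body": {
  "commands": [
    [0,0,0,0,4,10,-1],
    [0,0,0,0,9,26,-1],
    [0,0,0,0,15,43,-1],
    [0,0,0,0,22,60,-1],
    [0,0,0,1,28,77,-1],
    [0,0,0,1,33,91,-1],
    [0,0,0,1,37,101,-1],
    [0,0,0,1,39,106,-1],
    [0,0,0,1,40,109,-1],
    [0,0,0,1,40.5,110.5,-1],
    [0,0,0,1,41,112,-1],
    [0,0,0,1,41,112,-1],
    [0,0,0,1,41,112,-1]
  ]
}}

```text
time_s: 31.8
ee_pos: [449.8, 260.6, 67.3]
ee_rot: [-160.1, -0.0, -22.3]
force: [0.4, 0.8, -2.6]
gripper_width: 15.9
gripper_force: 55.0
```

Emit:
{"method": "carry_out", "body": {
  "commands": [
    [0,0,0,0,0.3,0.8,-1],
    [0,0,0,0,0.5,1.5,-1],
    [0,0,0,0,0.5,1.5,-1],
    [0,0,0,0,0.5,1.5,-1]
  ]
}}

```text
time_s: 32.2
ee_pos: [450.0, 260.6, 66.7]
ee_rot: [-160.1, -0.1, -22.3]
force: [-2.7, -3.3, 6.0]
gripper_width: 16.1
gripper_force: 55.0
```

Emit:
{"method": "carry_out", "body": {
  "commands": [
    [0,0,0,0,-0.3,-0.8,-1],
    [0,0,0,0,-0.3,-0.8,0],
    [0,0,0,0,-0.3,-0.8,0.5],
    [0,0,0,0,-0.3,-0.8,1],
    [0,0,0,0,-0.3,-0.8,1],
    [0,0,0,0,-0.3,-0.8,1],
    [0,0,0,0,-0.3,-0.8,1],
    [0,0,0,0,-0.3,-0.8,1],
    [0,0,0,0,-0.3,-0.8,1],
    [0,0,0,0,0,-15,1],
    [0,0,0,0,0,-40,1],
    [0,0,0,0,0,-75,1],
    [0,0,0,0,0,-115,1],
    [0,0,0,0,0,-160,1],
    [0,0,0,-30,60,-200,1],
    [0,0,0,-50,110,-230,1],
    [0,0,0,-60,160,-240,1],
    [0,0,0,-60,210,-240,1],
    [0,0,0,-60,260,-240,1],
    [0,0,0,-60,260,-240,1]
  ]
}}

```text
time_s: 34.2
ee_pos: [269.0, -19.9, 202.4]
ee_rot: [-160.2, -0.1, -22.3]
force: [0.7, -0.6, -0.1]
gripper_width: 90.9
gripper_force: 0.0
```

Run:
```python
from chk import *
show(); disc()
for n in CM: cv2.imwrite(f"pics/{n}9.png",grab_frame(n)[...,::-1])
# compare: black mat / blue tray masks vs model at target
im=cv2.imread("pics/top9.png"); hsv=cv2.cvtColor(im,cv2.COLOR_BGR2HSV)
b=(hsv[...,0]>100)&(hsv[...,0]<130)&(hsv[...,1]>150)&(hsv[...,2]>50)
k,l,st,ce=cv2.connectedComponentsWithStats(b.astype(np.uint8)); print([(st[i].tolist(),ce[i].round()) for i in range(1,k) if st[i,4]>100])
fp=lambda p:[[75,81,24],[-75,81,24],[-75,-53,58],[75,-53,58]]
for nm,p in(("target",MAT),("old",TR)): print(nm,proj("top",pose2(p,fp(p))).round().tolist())
m=(l==max((i for i in range(1,k) if 160<ce[i][0]<260 and 190<ce[i][1]<270),key=lambda i:st[i,4])).astype(np.uint8)
print(cv2.boxPoints(cv2.minAreaRect(cv2.findNonZero(m))).round())
```

```text
1.7286246406249415 [  -0.9  139.7  591.8   24.8  417.7  372.3   11.8 -270. ] (1, 1)
scene [(np.float64(196.0), np.float64(214.0), 51), (np.float64(120.0), np.float64(221.0), 12), (np.float64(222.0), np.float64(218.0), 24), (np.float64(115.0), np.float64(222.0), 5), (np.float64(180.0), np.float64(232.0), 13), (np.float64(193.0), np.float64(232.0), 30), (np.float64(215.0), np.float64(238.0), 25)]
top [(np.float64(335.0), np.float64(208.0), 24), (np.float64(356.0), np.float64(214.0), 27), (np.float64(369.0), np.float64(214.0), 25), (np.float64(330.0), np.float64(230.0), 29), (np.float64(352.0), np.float64(234.0), 31), (np.float64(361.0), np.float64(236.0), 30)]
34.3 [-34.6 -12.  122.1  20.   75.1  72.2] [268.9 -21.8 201.6] [-1.602e+02  1.000e-01 -2.290e+01] [ 0.3 -0.1 -0.7] 90.9 0.0
disc 49 174.1 213.1 168 178 210 219
[([143, 0, 63, 42, 2514], array([175.,  20.])), ([150, 101, 65, 72, 2776], array([185., 141.])), ([120, 199, 20, 19, 285], array([129., 208.])), ([170, 202, 57, 59, 1686], array([199., 231.])), ([161, 292, 43, 38, 889], array([182., 312.])), ([48, 362, 40, 20, 742], array([ 67., 371.]))]
target [[189.0, 203.0], [171.0, 245.0], [208.0, 259.0], [226.0, 216.0]]
old [[184.0, 203.0], [172.0, 247.0], [211.0, 256.0], [223.0, 210.0]]
[[169. 245.]
 [190. 197.]
 [230. 214.]
 [209. 263.]]
```

```bash
python3 -c "
from workcell import workorder; print(workorder.job_done())"
```

```text
the job is handed in; nothing more can be done
None
```

The job is handed in at about 34 s, verdict not shown: the probe arm is up at its stop, the top camera shows all six vial caps in the hopper, the empty tray is back on its mat within about 3–5 mm of centre, and I kept clear of the bottle, jar and cup.

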